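# Bring the laser's step feed back to the first point

## Robot

A 6-joint arm with a two-finger parallel gripper is mounted at the origin on the work surface. World frame = base frame: x ahead of the robot, y to its left, z up, the work surface at z = 0. Lengths are in m, angles in rad, forces in N, time in s.
With the tool pointing down it reaches from about 0.325 to 0.875 m from the base axis. Payload 4.4 kg.
Tool frame: the origin (TCP) lies at the very end of the fingers, on their centre line; the grasp point (between the pads) lies 19 mm behind it; z points along the fingers, y is the line along which they close (so a half turn about z gives the same grasp; the last joint's range is limited). The gripper opens to 85 mm and grips with 20 to 120 N. Pads are 22 mm wide; open, the fingers measure 114 mm over their backs; the gripper's body (76 mm by 85 mm) begins 54 mm behind the grasp point. The pads swing forward as they close: fully open they stand 13 mm farther back than shut.
Start: joints at [1.097, 0.207, 1.542, -0, 1.393, -0.15], TCP at [0.183, 0.545, 0.231] pointing down, gripper open.
Joint ranges: [-2.73, 2.73], [-0.86, 2.22], [0.23, 2.46], [-1.11, 4.25], [0.08, 2.63], [-2.82, 2.82]. Speed limits (rad/s): [2.79, 2.79, 3.14, 3.14, 3.14, 3.14].

## Interface

Orientations are given as a unit quaternion [w, x, y, z].
In Python, from bench import r, eyes, job gives the robot as it stands. The module is installed in compiled form; this text tells all that it offers.
- The arm moves only by the tool play_rows, never from a script. Its argument "targets" is a list of rows, each a list of 4 numbers: the shift along the tool's x, y, z in cm, then the turn about the tool's z in rad. In form: [[tx, ty, tz, yaw], ...]. A call has 1 to 20 rows; each row shifts and turns the commanded pose from where the row before left it, along the tool's axes as they then stand; what a row does not reach is not made up. A row lasts 1/10 s, in which the tool goes at most 50 mm and 8.59 degrees, less where a joint would pass 70% of its speed; a pose out of reach is approached as far as the arm can. A call is refused whole if a number of a shift passes 5 or a number of a turn 0.15, either way. A call with a gripper value outside its range is refused whole. "gripper" is the opening, from 0 (shut) to 1 (fully open), set as the call begins (left out, the last holds). The fingers move at their own pace and stop on an object; "grip_force" is the grip in N (left out, the last holds). Time passes only in rows, so rows that do not move let the fingers close. It gives the time, the measured TCP pose, the force, the opening and the grip force at its end, in the units of the state.
- r.get_state(): the state, without advancing time (a new reading comes with each control period).
- eyes.get_image(name): name is "scene" or "top"; returns a dict with "frame" (480x640x3 uint8, blue, green, red), "depth" (480x640 float32, m along the optical axis (not along the pixel's ray), 0 where there is no reading), "fx", "fy", "cx", "cy" (pixels), "R" (3x3) and "t" (3): a world point X has camera coordinates R X + t. Camera axes: x right, y down, z forward; pixel columns grow to the right and rows downward; lengths in m; the calibration is good to about 2 mm. A picture is of the moment at which its call begins.
- job.sign_off(): hands the job in; it is judged then, once.
The state is a dict: "t": time; "qpos": joint angles; "qd": joint speeds; "joint_torque": joint torques, N m; "tcp_pos": TCP position; "tcp_rot": TCP orientation; "contact_force": force on the tool from outside, world axes, zero at the start; "torque": the same for the moment, N m; "finger_gap": finger opening in m; "grasp_force": force on a finger pad.
Only numpy, scipy, OpenCV 4.12 (cv2) and the standard library are available. Lean on these libraries where they do the work, as an engineer would, in place of code of your own. Each camera call takes 0.05 s, during which the arm holds its last target. There are 200 camera calls.

## Task

The step feed of the inlay laser cutter has been left four clicks in from the last strip. Throw its pawl off, wind the feed all the way back to its home stop, put the pawl back in, and then click the feed forward exactly one click so that it rests on the pawl at the first point. Leave the red start button and the loose pieces on the bench alone.

Things in the scene. Friction and masses are not known exactly. Their poses are not given: they have to be found in the camera images.
- knob_axis (a point): Fixed point of the feed unit (place and yaw vary): on the feed knob's upright axis, level with its flat top, 70 mm above the bench. Axes: z up, x away from the unit's front towards the bed, y along the bed away from the cutter. Black knurled knob of radius 46 mm on a steel 12-tooth ratchet wheel (radius 60, 49 to 59 mm above the bench); only the peg stands up from its top.
- peg (a point): Middle of the upright aluminium peg that turns the knob: a free-spinning sleeve 14 mm across, 72 to 108 mm above the bench, 38 mm from the knob's axis. Can be pushed round sideways. Its bearing in knob_axis axes, anticlockwise from +x seen from above, is 0.175 rad minus the knob's joint value. About 1 N turns it with the pawl off, 2 to 6 N over a tooth with the pawl in.
- feed_knob (a joint): Knob angle, rad: 0 at the home stop, grows clockwise seen from above (advancing), ends at 2.75. With the pawl in it turns only clockwise; clicks (the pawl drops behind a tooth) at about 0.46, 0.98, 1.51, 2.03, 2.55; let go past a click, it is nudged back by the pawl's spring to rest on the pawl at 0.44, 0.96, 1.49, 2.01, 2.53. With the pawl off it turns freely both ways and stays where left.
- pawl (a joint): Pawl angle, rad: about 0 (-0.04 to 0.06) when it is in, nose down in the ratchet teeth; it lifts to 0.25 while a tooth passes; 0.9, against its stop, when thrown off. An over-centre spring holds it at either end, tipping at 0.5; it takes about 6 N at the tab to throw it either way.
- tab (a point): The pawl's upright yellow tab, a post 12 mm across, 50 to 96 mm above the bench; the point is on its axis at 78 mm. It swings at 44 mm radius about pawl_pivot, anticlockwise from above to free. In knob_axis axes: x -2, y +116 mm with the pawl in; x -40, y +116 mm when off: push it 38 mm to -x to free, to +x to put in. 35 mm free on both sides, above 50 mm.
- pawl_pivot (a point): Upright pivot of the pawl, fixed to the feed unit, 46 mm above the bench; in the axes of knob_axis at x -21, y +76 mm. All of the pawl and its spring but the yellow tab lies below 64 mm above the bench.
- start_button (a joint): The cutter's round red start button on the black panel on top of the white cutter; 0 at rest, m pressed. Leave it alone.
- veneer_chip: Walnut veneer chip 70 x 45 x 5 mm lying on the feed unit's base plate, origin under its centre. Leave it alone.
- template: Clear acrylic triangle template 110 x 56 x 5 mm lying on the bench, origin underneath. Leave it alone.
- square: Silver aluminium square (L shape), 110 x 75 x 8 mm, lying on the bench, origin underneath. Leave it alone.
- checker_a: Cream resin checker, 36 mm across, 10 mm thick, lying on the bench in front of the feed unit. Leave it alone.
- checker_b: The other cream resin checker, the same size, also in front of the feed unit. Leave it alone.
- screwdriver: Screwdriver 180 mm long lying on the bench. Leave it alone.
- glue_bottle: White glue bottle, 52 mm across, 130 mm tall, standing on the bench. Leave it alone.
- carriage (a joint): Travel of the blue carriage with the walnut strip, m: 0 at home, 0.0382 m per rad of the knob (20 mm a click), geared to it; it moves to -y of knob_axis into the slot of the white laser cutter. Bed and carriage lie from x = +60 mm of knob_axis on, below 62 mm above the bench; the cutter, 200 mm tall, begins 255 mm from the knob's axis on the -y side.

How it is judged:
On the way, in this order (a step that is already met when the one before it is completed fails the run):
1. the pawl is thrown off (value of joint pawl above 0.7 rad), for 0.2 s.
2. with the pawl off, the feed is wound back to its home stop (value of joint feed_knob below 0.12 rad and value of joint pawl above 0.7 rad), for 0.1 s.
3. at home, the pawl is put back in (value of joint feed_knob below 0.2 rad and value of joint pawl below 0.15 rad), for 0.2 s.
At the end, for the whole second after the job is handed in: The feed knob rests one click forward of home (0.44 rad, between 0.37 and 0.52), at rest, with the pawl in (below 0.12 rad), and the robot touches nothing (value of joint feed_knob between 0.37 and 0.52 rad and value of joint pawl below 0.12 rad and velocity of joint feed_knob between -0.05 and 0.05 rad/s).
It fails at once if the red start button is pressed (value of joint start_button above 0.003 m).
It fails at once if a loose piece is pushed more than 30 mm (distance of any of veneer_chip, template, square, checker_a, checker_b, screwdriver, glue_bottle from where it was at the start of the episode above 0.03 m).
It also fails if it takes over 72 s, if anything falls off the work surface, if the arm or the gripper's body presses on something with over 40 N, if the wrist force passes 120 N, or if a joint passes its speed limit or range.

## Working session

There is one attempt and no reset: what is moved stays moved. The work goes in short steps, Python scripts to look and compute and a tool call to move; the robot and the scene stay as the last step left them, time stands still between calls to the robot, and variables do not carry over. Pictures are saved under pics/ and viewed, at most 10 in all, crops included, and the job is handed in when it is done.

Besides the shell and the picture viewer there is one more tool, called as name([rows], argument=value, ...), one row to a line, values as JSON. play_rows: Moves the arm, as the interface text tells. Its arguments: {"type":"object","properties":{"targets":{"type":"array","items":{"type":"array","items":{"type":"number"}}},"gripper":{"type":"number"},"grip_force":{"type":"number"}},"required":["targets"]}

```bash
mkdir -p pics
python3 - <<'E'
from bench import r, eyes, job
import cv2,numpy as np,pickle
s=r.get_state(); print({k:np.round(v,3) for k,v in s.items()})
for n in("top","scene"):
    d=eyes.get_image(n); cv2.imwrite(f"pics/{n}0.png",d["frame"]); pickle.dump(d,open(f"{n}0.pkl","wb"))
    print(n,d["fx"],d["cx"],d["cy"],np.round(d["R"],3).tolist(),np.round(d["t"],3))
E
```

```text
{'t': np.float64(0.0), 'qpos': array([ 1.097,  0.207,  1.543, -0.   ,  1.394, -0.151]), 'qd': array([-0.001,  0.   , -0.002,  0.002, -0.   , -0.   ]), 'joint_torque': array([-1.0000e-03, -3.8304e+01, -2.9159e+01, -0.0000e+00,  1.1000e-02,
        0.0000e+00]), 'tcp_pos': array([0.183, 0.544, 0.23 ]), 'tcp_rot': array([-0.   ,  0.161,  0.987, -0.001]), 'contact_force': array([-0.014,  0.175, -0.186]), 'torque': array([ 0.023, -0.019,  0.001]), 'grasp_force': np.float64(0.0), 'finger_gap': np.float64(0.085)}
top 514.525306483988 322.56080271026946 239.72069367546356 [[-0.014, -1.0, -0.0], [-0.975, 0.013, -0.22], [0.22, -0.003, -0.975]] [0.102 0.532 1.047]
scene 490.12371894413747 318.0743142240114 246.51993063570455 [[-0.631, 0.776, -0.002], [0.489, 0.396, -0.777], [-0.602, -0.491, -0.629]] [ 0.25  -0.195  1.62 ]
```

View pics/top0.png

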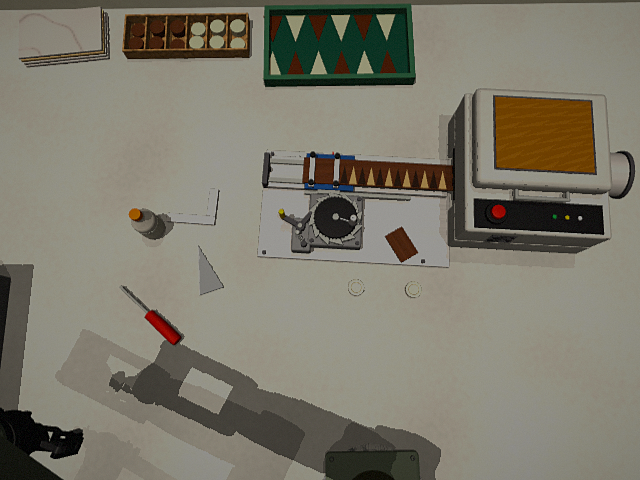

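View pics/scene0.png

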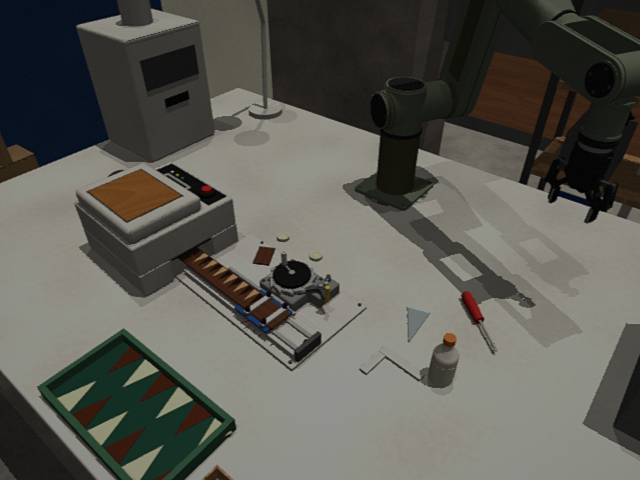

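The top view shows the knob near (335,217), the yellow tab near (283,213), the peg near (350,217) and the cutter to the right at -y. I'll enlarge that area next.

```bash
cat > h.py <<'E'
import numpy as np
def ray(d,u,v,z):
    "world point on pixel ray at height z"
    c=np.linalg.solve(d["R"],np.array([(u-d["cx"])/d["fx"],(v-d["cy"])/d["fy"],1.])); o=-d["R"].T@d["t"]
    return o+c*(z-o[2])/c[2]
def proj(d,X):
    c=d["R"]@np.array(X)+d["t"]; return np.array([d["fx"]*c[0]/c[2]+d["cx"],d["fy"]*c[1]/c[2]+d["cy"]])
E
python3 - <<'E'
import cv2,pickle
d=pickle.load(open("top0.pkl","rb"));cv2.imwrite("pics/top0c.png",cv2.resize(d["frame"][180:260,265:375],None,fx=7,fy=7,interpolation=cv2.INTER_CUBIC))
d=pickle.load(open("scene0.pkl","rb"));cv2.imwrite("pics/scene0c.png",cv2.resize(d["frame"][240:315,250:350],None,fx=8,fy=8,interpolation=cv2.INTER_CUBIC))
E
```

```text
(no output)
```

View pics/top0c.png

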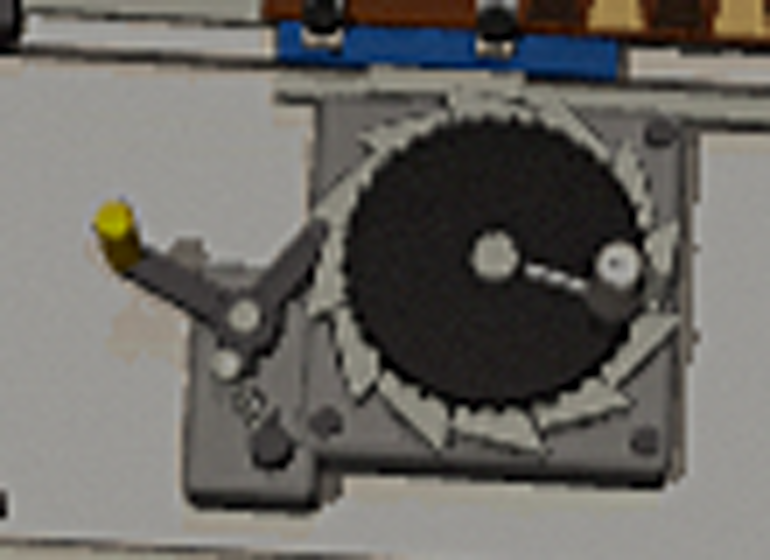

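View pics/scene0c.png

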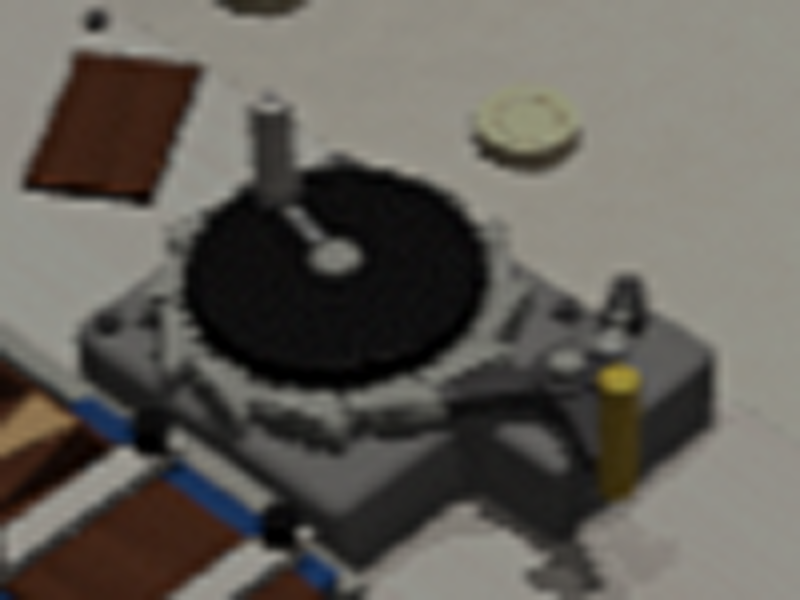

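The crops give these full-image pixels. Top view: knob centre (335.7,216.7), peg top (353.3,217.4), tab top (281.4,211.4). Scene view: knob centre (291.9,272.1), peg top (283.8,252.9), tab top (327.5,287.3).

Run:
```python
import pickle,numpy as np
from h import *
T=pickle.load(open("top0.pkl","rb"));S=pickle.load(open("scene0.pkl","rb"))
P={}
for n,a,b,z in(("knob",(335.7,216.7),(291.9,272.1),.071),("peg",(353.3,217.4),(283.75,252.9),.108),("tab",(281.4,211.4),(327.5,287.25),.096)):
    p,q=ray(T,*a,z),ray(S,*b,z);P[n]=(p+q)/2;print(n,p.round(4),q.round(4))
P["pivot"]=ray(T,300,225,.058)
k=P["knob"]
# yaw from tab (-2,116) and chip edges
for n,l in(("tab",(-.002,.116)),("pivot",(-.021,.076))):
    v=(P[n]-k)[:2];print(n,v,np.hypot(*v),np.hypot(*l),"yaw",np.arctan2(v[1],v[0])-np.arctan2(l[1],l[0]))
v=(P["peg"]-k)[:2];print("peg r",np.hypot(*v),"world bearing",np.arctan2(v[1],v[0]))
# base plate edges: bottom edge (258,257)-(448,267)
a,b=ray(T,258,257,.008),ray(T,448,267,.008);v=(a-b)[:2];print("plate yaw",np.arctan2(v[1],v[0])-np.pi/2)
```

```text
knob [0.581  0.0655 0.071 ] [0.5822 0.0687 0.071 ]
peg [0.5689 0.0301 0.108 ] [0.5725 0.0354 0.108 ]
tab [0.5873 0.1802 0.096 ] [0.5901 0.1847 0.096 ]
tab [0.00708875 0.11537693] 0.11559449192159074 0.11601724009818541 yaw -0.07860245092611451
pivot [-0.0146302   0.07574503] 0.07714501101585827 0.07884795495128583 yaw -0.07878806789440396
peg r 0.0359876022784778 world bearing -1.8786984817928487
plate yaw -0.06715517435800256
```

Knob axis is about (0.5816, 0.067) with unit yaw -0.075. The tab and pivot radii and the peg bearing (about joint 2.0) all agree with the text. I'll shut the gripper, go above the +x side of the tab, then turn the tool.

play_rows([
  [-3.0,-1.2,0,0],
  [-3.74,-1.49,0,0],
  [-3.74,-1.49,0,0],
  [-3.74,-1.49,0,0],
  [-3.74,-1.49,0,0],
  [-3.74,-1.49,0,0],
  [-3.74,-1.49,0,0],
  [-3.74,-1.49,0,0],
  [-3.74,-1.49,0,0],
  [-3.74,-1.49,0,0],
  [-3.74,-1.49,0,0],
  [-3.74,-1.49,0,0],
  [-3.74,-1.49,0,0],
  [-3.74,-1.49,0,0],
  [-0.74,-0.29,0,0],
  [0,0,0,0],
], gripper=0)

```text
t: 1.7
tcp_pos: [0.6134, 0.1794, 0.2302]
tcp_rot: [-0.001, 0.162, 0.987, -0.0]
contact_force: [-0.4, 0.9, 0.1]
finger_gap: -0.0002
grasp_force: 0.0
```

play_rows([
  [0,0,0,0.145],
  [0,0,0,0.145],
  [0,0,0,0.145],
  [0,0,0,0.145],
  [0,0,0,0.145],
  [0,0,0,0.145],
  [0,0,0,0.145],
  [0,0,0,0.145],
  [0,0,0,0.145],
  [0,0,0,0.145],
  [0,0,0,0.145],
  [0,0,0,0.145],
  [0,0,0,0.145],
  [0,0,0,0.145],
  [0,0,0,0.145],
  [0,0,0,0.145],
  [0,0,0,0.145],
  [0,0,0,0.145],
  [0,0,0,0.145],
  [0,0,0,0.145],
])

```text
t: 3.7
tcp_pos: [0.6113, 0.1825, 0.231]
tcp_rot: [-0.0, 0.999, -0.043, -0.001]
contact_force: [0.4, 0.1, -0.5]
finger_gap: -0.0001
grasp_force: 0.0
```

play_rows([
  [0.2,0,2.5,0],
  [0,0,4,0],
  [0,0,4,0],
  [0,0,3,0],
  [0,0,2,0],
  [0,0,0,0],
  [0,0,0,0],
])

```text
t: 4.4
tcp_pos: [0.6141, 0.1817, 0.0764]
tcp_rot: [-0.0, 0.999, -0.04, -0.0]
contact_force: [1.0, -0.2, 0.8]
finger_gap: 0.0002
grasp_force: 0.0
```

play_rows([
  [-0.5,0,0,0],
  [-0.5,0,0,0],
  [-0.5,0,0,0],
  [-0.5,0,0,0],
  [-0.5,0,0,0],
  [-0.5,0,0,0],
  [-0.5,0,0,0],
  [-0.5,0,0,0],
  [0,0,0,0],
  [0,0,0,0],
])

```text
t: 5.4
tcp_pos: [0.5743, 0.1837, 0.0759]
tcp_rot: [0.0, 0.999, -0.041, -0.001]
contact_force: [0.4, 0.6, -0.7]
finger_gap: 0.0002
grasp_force: 0.0
```

```bash
cat > look.py <<'E'
import sys,cv2,pickle,numpy as np
from bench import eyes
n=sys.argv[1]
T=eyes.get_image("top");S=eyes.get_image("scene");pickle.dump((T,S),open(n+".pkl","wb"))
a=cv2.resize(T["frame"][180:260,265:375],None,fx=5,fy=5,interpolation=cv2.INTER_CUBIC)[:,:400] if 0 else cv2.resize(T["frame"][180:260,270:370],(400,320),interpolation=cv2.INTER_CUBIC)
b=cv2.resize(S["frame"][240:320,250:350],(400,320),interpolation=cv2.INTER_CUBIC)
cv2.imwrite(f"pics/{n}.png",np.hstack([a,b]))
E
python3 look.py a
```

```text
(no output)
```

View pics/a.png

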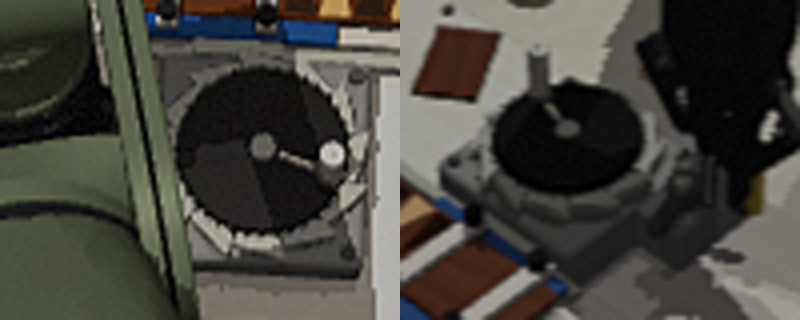

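The pawl tab looks to be behind the gripper in the off position (yellow at the right pane, (755,195)). Next I move to the peg's clockwise side, with tool x along the tangent.

play_rows([
  [0,0,-2,0],
  [0,0,-3,0],
  [0,0,-2.5,0],
  [-0.45,3.64,0,0],
  [-0.45,3.64,0,0],
  [-0.45,3.64,0,0],
  [-0.45,3.64,0,0],
  [0,0,0,0.13],
  [0,0,0,0.13],
  [0,0,0,0],
  [0,0,0,0],
])

```text
t: 6.6
tcp_pos: [0.5452, 0.0402, 0.1512]
tcp_rot: [0.0, 0.986, -0.169, -0.0]
contact_force: [-1.0, -0.5, -0.2]
finger_gap: 0.0005
grasp_force: 0.0
```

```bash
python3 look.py b
python3 - <<'E'
import pickle
from h import *
T,S=pickle.load(open("b.pkl","rb"))
for p in([.5883,.1828,.096],[.5504,.1857,.096]):
    a,b=proj(T,p),proj(S,p); print("pane",(a-[270,180])*4,(b-[250,240])*4+[400,0])
E
```

```text
pane [ 40.70639177 123.77262519] [709.38628469 185.87735891]
pane [ 34.82685045 193.76605069] [753.79979583 152.87289432]
```

View pics/b.png

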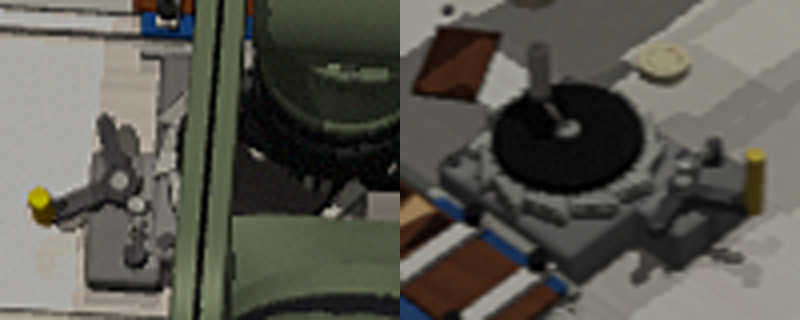

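The pawl is off: the tab is at (40,195) and (755,155), where I predicted it. Now I go down and wind back along the arc.

play_rows([
  [0,0,2,0],
  [0,0,3,0],
  [0,0,2.3,0],
  [0,0,0,0],
  [0,0,0,0],
])

```text
t: 7.2
tcp_pos: [0.5451, 0.0405, 0.0783]
tcp_rot: [0.0, 0.985, -0.17, -0.0]
contact_force: [0.5, 0.5, 0.3]
finger_gap: 0.0001
grasp_force: 0.0
```

play_rows([
  [0.39,0.16,0,-0.1],
  [0.39,0.16,0,-0.1],
  [0.39,0.16,0,-0.1],
  [0.39,0.16,0,-0.1],
  [0.39,0.16,0,-0.1],
  [0.39,0.16,0,-0.1],
  [0.39,0.16,0,-0.1],
  [0.39,0.16,0,-0.1],
  [0.39,0.16,0,-0.1],
  [0.39,0.16,0,-0.1],
])

```text
t: 8.2
tcp_pos: [0.5856, 0.0288, 0.0805]
tcp_rot: [0.001, 0.946, 0.325, 0.001]
contact_force: [-0.4, -0.5, 0.3]
finger_gap: -0.0001
grasp_force: 0.3
```

```bash
cat > st.py <<'E'
import numpy as np
from bench import r
s=r.get_state();p=s["tcp_pos"];q=s["tcp_rot"];b=2*np.arctan2(q[2],q[1])
d=p[:2]-[.5816,.067];c=b-np.pi/2  # radial bearing if x is tangent
print("x bearing",round(b,3),"F",np.round(s["contact_force"],1),"z",p[2].round(4),"unit xy mm",np.round(1e3*np.array([d@[.9972,-.0749],d@[.0749,.9972]]),1),"tangent,radial mm",np.round(1e3*np.array([d@[np.cos(b),np.sin(b)],d@[np.cos(c),np.sin(c)]]),1),"t",s["t"],"q6",s["qpos"][5].round(2))
E
python3 st.py
```

```text
x bearing 0.663 F [-0.4 -0.5  0.3] z 0.0805 unit xy mm [  6.9 -37.7] tangent,radial mm [-20.3  32.6] t 8.2 q6 0.81
```

play_rows([
  [0.39,0.3,0.1,-0.1],
  [0.39,0.3,0.1,-0.1],
  [0.39,0.2,0,-0.1],
  [0.39,0.2,0,-0.1],
  [0.39,0.2,0,-0.1],
  [0.39,0.2,0,-0.1],
  [0.39,0.2,0,-0.1],
  [0.39,0.2,0,-0.1],
  [0.3,0.15,0,-0.07],
  [0,0,0,0],
  [0,0,0,0],
])

```text
t: 9.3
tcp_pos: [0.6177, 0.0478, 0.0779]
tcp_rot: [0.001, 0.722, 0.691, 0.001]
contact_force: [0.2, 0.0, 0.4]
finger_gap: 0.0001
grasp_force: 0.0
```

```bash
python3 st.py
```

```text
x bearing 1.527 F [0.2 0.  0.4] z 0.0779 unit xy mm [ 37.5 -16.5] tangent,radial mm [-17.6  36.9] t 9.3 q6 -0.02
```

play_rows([
  [0.12,0.04,0,-0.03],
  [0.12,0.04,0,-0.03],
  [0.12,0.04,0,-0.03],
  [0.1,0.03,0,-0.03],
  [0,0,0,0],
  [0,0,0,0],
])

```text
t: 9.9
tcp_pos: [0.6179, 0.0524, 0.0761]
tcp_rot: [-0.0, 0.679, 0.734, -0.0]
contact_force: [1.4, -0.0, 0.1]
finger_gap: 0.0004
grasp_force: 0.0
```

```bash
python3 st.py
```

```text
x bearing 1.648 F [ 1.4 -0.   0.1] z 0.0761 unit xy mm [ 37.3 -11.9] tangent,radial mm [-17.4  35.1] t 9.9 q6 -0.13
```

play_rows([
  [0.1,0,0,0],
  [0.1,0,0,0],
  [0,0,0,0],
  [0,0,0,0],
])

```text
t: 10.3
tcp_pos: [0.618, 0.0528, 0.0762]
tcp_rot: [0.001, 0.679, 0.734, -0.001]
contact_force: [0.6, -4.9, -0.6]
finger_gap: -0.0002
grasp_force: 2.6
```

```bash
python3 st.py
```

```text
x bearing 1.648 F [ 0.6 -4.9 -0.6] z 0.0762 unit xy mm [ 37.4 -11.4] tangent,radial mm [-16.9  35.2] t 10.3 q6 -0.13
```

The feed is on its home stop: the force rose to about 5 N with no further motion. Next I back off, lift, turn, and go to the -x side of the tab.

play_rows([
  [-0.5,0,0,0],
  [0,0,-2.5,0],
  [0,0,-3,0],
  [0,0,-2,0.1],
  [0,0,0,0.145],
  [0,0,0,0.145],
  [0,0,0,0.145],
  [0,0,0,0.145],
  [0,0,0,0.145],
  [0,0,0,0.145],
  [0,0,0,0.145],
  [0,0,0,0.145],
  [0,0,0,0.145],
  [0,0,0,0.145],
  [0,0,0,0.145],
  [0,0,0,0.04],
  [0,0,0,0],
])

```text
t: 12.0
tcp_pos: [0.6182, 0.0498, 0.1513]
tcp_rot: [-0.001, 0.999, -0.043, -0.0]
contact_force: [-0.7, -0.3, 0.2]
finger_gap: -0.0001
grasp_force: 0.0
```

play_rows([
  [-2.09,-2.63,0,0],
  [-2.09,-2.63,0,0],
  [-2.09,-2.63,0,0],
  [-2.09,-2.63,0,0],
  [-2.09,-2.63,0,0],
  [0,0,0,0],
  [0,0,0,0],
])

```text
t: 12.7
tcp_pos: [0.5254, 0.1901, 0.1515]
tcp_rot: [-0.0, 0.999, -0.042, 0.0]
contact_force: [-0.2, -0.8, 0.4]
finger_gap: -0.0001
grasp_force: 0.0
```

```bash
python3 st.py; python3 look.py c
```

```text
x bearing -0.085 F [-0.2 -0.8  0.4] z 0.1515 unit xy mm [-65.2 118.6] tangent,radial mm [ -66.4 -117.9] t 12.7 q6 1.85
```

View pics/c.png

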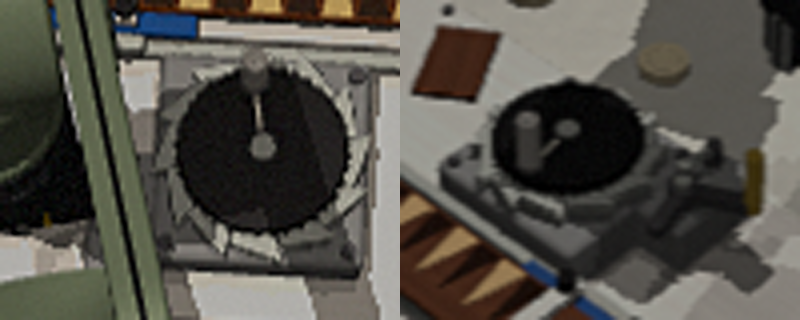

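The peg is at home at (255,70) and the tab is still off at (755,180). Now I put the pawl in.

play_rows([
  [0,0.2,2.4,0],
  [0,0,3,0],
  [0,0,2,0],
  [0,0,0,0],
  [0,0,0,0],
])

```text
t: 13.3
tcp_pos: [0.5261, 0.1866, 0.0773]
tcp_rot: [0.0, 0.999, -0.044, -0.0]
contact_force: [-0.5, -0.4, -0.0]
finger_gap: -0.0005
grasp_force: 0.0
```

play_rows([
  [0.5,0,0,0],
  [0.5,0,0,0],
  [0.5,0,0,0],
  [0.5,0,0,0],
  [0.5,0,0,0],
  [0.5,0,0,0],
  [0.5,0,0,0],
  [0.5,0,0,0],
  [0,0,0,0],
  [0,0,0,0],
])

```text
t: 14.3
tcp_pos: [0.5655, 0.1837, 0.0773]
tcp_rot: [0.0, 0.999, -0.044, -0.0]
contact_force: [-0.0, -0.6, -0.7]
finger_gap: -0.0001
grasp_force: 0.0
```

```bash
python3 st.py
```

```text
x bearing -0.088 F [-0.  -0.6 -0.7] z 0.0773 unit xy mm [-24.8 115.2] tangent,radial mm [ -26.2 -114.9] t 14.3 q6 1.83
```

play_rows([
  [-1,0,0,0],
  [-1,0,0,0],
  [0,0,-2.5,0],
  [0,0,-3,0],
  [0,0,-2,0],
  [2.11,2.05,0,0],
  [2.11,2.05,0,0],
  [2.11,2.05,0,0],
  [2.11,2.05,0,0],
  [0,0,0,0],
])

```text
t: 15.3
tcp_pos: [0.6235, 0.094, 0.1523]
tcp_rot: [0.001, 0.999, -0.045, 0.001]
contact_force: [-0.0, 0.4, -0.5]
finger_gap: -0.0
grasp_force: 0.0
```

play_rows([
  [0,0,0,-0.14],
  [0,0,0,-0.14],
  [0,0,0,-0.14],
  [0,0,0,-0.14],
  [0,0,0,-0.14],
  [0,0,0,-0.14],
  [0,0,0,-0.14],
  [0,0,0,-0.14],
  [0,0,0,-0.14],
  [0,0,0,-0.14],
  [0,0,0,-0.14],
  [0,0,0,0],
  [0,0,0,0],
])

```text
t: 16.6
tcp_pos: [0.6213, 0.0973, 0.1521]
tcp_rot: [-0.0, 0.748, 0.663, -0.0]
contact_force: [-0.6, -0.3, 0.7]
finger_gap: 0.0003
grasp_force: 0.0
```

```bash
python3 st.py; python3 look.py d
```

```text
x bearing 1.451 F [-0.6 -0.3  0.7] z 0.1521 unit xy mm [37.3 33.2] tangent,radial mm [34.9 35.8] t 16.6 q6 0.14
```

View pics/d.png

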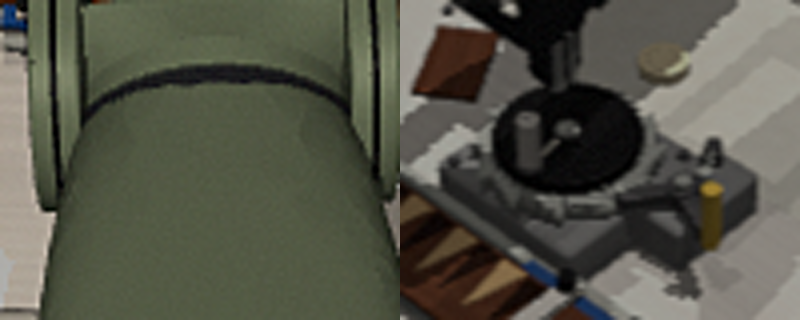

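The pawl is in, with the tab at (710,187) as predicted. Now I go down and push the peg clockwise in small steps.

play_rows([
  [0,0,2.4,0],
  [0,0,3,0],
  [0,0,2,0],
  [0,0,0,0],
  [0,0,0,0],
])

```text
t: 17.2
tcp_pos: [0.6222, 0.0967, 0.0783]
tcp_rot: [-0.0, 0.748, 0.664, -0.0]
contact_force: [0.3, 1.4, 0.4]
finger_gap: -0.0002
grasp_force: 0.0
```

play_rows([
  [-0.3,0,0,0],
  [-0.3,0,0,0],
  [-0.3,0,0,0],
  [-0.3,0,0,0],
  [-0.3,0,0,0],
  [-0.3,0,0,0],
  [-0.2,0,0,0],
  [-0.2,0,0,0],
  [-0.1,0,0,0],
  [0,0,0,0],
  [0,0,0,0],
])

```text
t: 18.3
tcp_pos: [0.6201, 0.074, 0.0789]
tcp_rot: [0.0, 0.748, 0.664, 0.001]
contact_force: [0.7, 4.5, 2.6]
finger_gap: 0.0
grasp_force: 2.0
```

```bash
python3 st.py
```

```text
x bearing 1.453 F [0.7 4.5 2.6] z 0.0789 unit xy mm [37.9  9.8] tangent,radial mm [11.4 37.4] t 18.3 q6 0.1
```

play_rows([
  [-0.1,0,0,0],
  [-0.1,0,0,0],
  [-0.1,0,0,0],
  [0,0,0,0],
  [0,0,0,0],
])

```text
t: 18.8
tcp_pos: [0.6189, 0.0703, 0.0778]
tcp_rot: [-0.0, 0.748, 0.664, -0.001]
contact_force: [0.7, 1.9, 0.5]
finger_gap: -0.0
grasp_force: 0.6
```

```bash
python3 st.py
```

```text
x bearing 1.453 F [0.7 1.9 0.5] z 0.0778 unit xy mm [36.9  6.1] tangent,radial mm [ 7.7 36.6] t 18.8 q6 0.09
```

The force fell from 4.5 to 1.9 N at the expected click. I'll push 1 mm more for margin, then retreat, lift clear and look.

play_rows([
  [-0.1,0,0,0],
  [0,0,0,0],
  [0.2,0,0,0],
  [0.3,0,0,0],
  [0.5,0,0,0],
  [1,0,0,0],
  [0,0,-2.5,0],
  [0,0,-4,0],
  [0,0,-4,0],
  [3,0,-2,0],
  [5,0,0,0],
  [5,0,0,0],
  [5,0,0,0],
  [4,0,0,0],
  [0,0,0,0],
  [0,0,0,0],
])

```text
t: 20.4
tcp_pos: [0.6468, 0.3097, 0.2027]
tcp_rot: [0.0, 0.747, 0.665, -0.001]
contact_force: [-0.4, -0.7, 0.1]
finger_gap: -0.0001
grasp_force: 0.0
```

```bash
python3 st.py; python3 look.py e
python3 - <<'E'
import pickle
from h import *
T,S=pickle.load(open("e.pkl","rb"))
for j in (0,.2,.3,.44,.6,.96):
    b=.175-j-.075; p=[.5816+.038*np.cos(b),.067+.038*np.sin(b),.108]
    print(j,((proj(T,p)-[270,180])*4).round(),((proj(S,p)-[250,240])*4+[400,0]).round())
E
```

```text
x bearing 1.456 F [-0.4 -0.7  0.1] z 0.2027 unit xy mm [ 46.8 246.9] tangent,radial mm [248.6  36.8] t 20.4 q6 0.44
0 [253.  57.] [526. 116.]
0.2 [267.  57.] [516. 111.]
0.3 [275.  58.] [512. 107.]
0.44 [284.  61.] [507. 102.]
0.6 [295.  65.] [503.  96.]
0.96 [316.  80.] [500.  82.]
```

View pics/e.png

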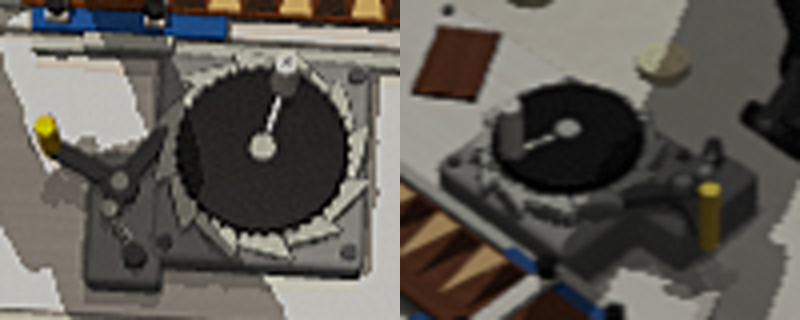

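The peg top at (287,63) and (508,103) puts the knob at about 0.44 rad. The tab is at its "in" position, (46,125), and the arm is well clear, so I'm handing in.

```bash
python3 -c "
from bench import job
print(job.sign_off())"
```

```text
the job is handed in; nothing more can be done
None
```

Job handed in at about 20 s: the pawl was thrown off, the feed wound to its home stop, the pawl put back in, and the feed clicked forward once to about 0.44 rad by the last picture; sign-off returned no verdict.

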